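# Click a filter's flange clamp shut with pliers

### The job

The plastic clamp round the filter's flange joint still stands open. Take the pliers from the black wire tray by both handles, put the jaws over the clamp's two ears and gently squeeze until the tongue snaps over its catch, without crushing the clamp and without touching the rig with the gripper itself. Then lay the pliers flat back in the wire tray, leaving the other things on the desk alone.

Things in the scene. Friction and masses are not known exactly. Their poses are not given: they have to be found in the camera images.
- pliers: Spring-opened pliers, 0.19 kg, lying flat in the wire tray: steel jaws, a pivot, two black handles 22 mm thick. Origin: pivot axis, at the underside; mid-plane 11 mm above. Fully open, x is the centre line, from pivot to jaw tips (54 mm ahead; handles reach 106 mm behind), z up. The frame belongs to the left-jaw arm: squeezed by q (joint pliers_b), the centre line is turned +q/2 from x about z.
- grip (a point): Good place to grasp, across the outer faces of both handles: 54 mm behind the pivot on the centre line of the open pliers, at mid-thickness, near the centre of mass (47 mm behind). Axes as body pliers. Width over the handles here: 67 mm fully open, 64 at q = 0.06 (outer faces parallel, so a carry at 62 mm sits steadiest), 56 at q = 0.2, 46 at q = 0.4.
- jaw_a: The left (+y) jaw, 16 mm high, part of the arm of body pliers; origin and axes as body pliers. The clear gap between the two jaws, 48 mm ahead of the pivot (put the ear beads here), is 38 mm fully open, 35 at q = 0.06, 29 at q = 0.2, 24 at q = 0.3, 19 at q = 0.4 and 15 at q = 0.5 (flat inner faces, parallel then).
- jaw_b: The right (-y) jaw, 16 mm high, on the arm that turns about the pivot; its origin is that of body pliers.
- pliers_b (a joint): Closing angle q of the pliers: 0 fully open, 0.50 rad shut. A return spring presses each handle outward with 6 to 7 N open, 11 N shut; a force on the jaws adds about as much. The resistance at the handles drops sharply, by 5 N or more, at the click. As the handles swing shut between the fingers, the pivot is pushed forward a few mm: let the hand yield along the pliers.
- rig: Fixed filter rig, 94 mm across, 178 mm high: stainless receiver, a flange joint 85 mm above the desk, above it a white ribbed filter capsule (64 mm across, 105 to 157 mm up) and a nozzle. Origin: centre of its underside, z up. A grey plastic clamp, 14 mm high and 66 mm across, lies round the joint; its two ears stick out side by side, roughly towards the robot.
- ear_a (a point): Centre of the upright round bead (8 mm thick, 18 mm high) that ends the clamp's left ear as seen from the robot, on the half with the catch; 57 mm from the rig's vertical axis, 85 mm above the desk. Its x axis points level inward along this ear; the middle line between the two open ears is turned +0.055 rad from it about z.
- ear_b (a point): Centre of the like bead of the right ear, on the hinged half. Centre to centre the beads are 20 mm apart with the clamp open and 10 mm fully shut: 28 and 18 mm over the outsides. The catch and tongue bridge the ears from 12 mm behind the bead centres inward: the jaw tips should reach past the bead centres by 4 to 10 mm, not on to these.
- clamp_b (a joint): Closing angle of the hinged half: 0 fully open (held there by a spring), 0.11 rad at its stop; hinge across from the ears, 94 mm from the beads. From 0.03 rad on, the tongue's hook climbs the catch; the force on each ear rises to about 12 to 15 N, then the click, near 0.08 rad. Clicked in it rests by itself at 0.098 or more; else it springs open. It is spoilt by more than 18 N from a jaw.
- clamp (a joint): Swivel of the whole clamp about the rig's axis, within 0.3 rad either way from the rig's own -x direction; it turns with slight friction (about 1 N at the ears), so the ears centre themselves between the jaws.
- tongue (a joint): Lift of the sprung tongue that reaches from the right ear over the left: about 0 when down (at rest, or hooked behind the catch), up to about 0.06 rad while the hook rides up the catch.
- wire_tray: Black wire tray, fixed on the desk, 165 mm wide and 265 mm long away from the robot, walls 40 mm high. Origin: centre of the tray, 2.4 mm above the desk; its inner floor is 4.6 mm above the origin. Its own y axis runs along the length, x across.
- jar: Small jar with a yellow lid, 61 mm wide, 55 mm high, behind the tray; leave alone. Origin: centre of its underside.
- vial_white: Glass vial with a white cap, 17 mm wide, 51 mm high, behind the tray; leave alone. Origin: centre of its underside.
- vial_blue: Glass vial with a blue cap, 17 mm wide, 51 mm high; leave alone. Origin: centre of its underside.
- deli_cup: Clear lidded cup, 69 mm wide, 45 mm high, on the right; leave alone. Origin: centre of its underside.
- tips: Low box of pipette tips, 69 x 101 x 29 mm, fixed, on the other side of the tray from the rig. Origin: centre of its underside.

How it is judged:
On the way, in this order (a step that is already met when the one before it is completed fails the run):
1. the pliers are lifted out of the tray in the gripper (height (world z) of pliers above 0.05 m and contact force between the fingers and pliers above 0.5 N), for 0.2 s.
2. both jaws press on the ears of the clamp (contact force between each of jaw_a, jaw_b and rig above 2 N).
3. the clamp has snapped shut, its tongue down behind the catch (value of joint clamp_b above 0.085 rad and value of joint tongue below 0.04 rad), for 0.2 s.
At the end, for the whole second after the job is handed in: The clamp is snapped shut and stays so by itself (clamp_b above 0.085 rad, tongue below 0.04 rad); the pliers lie flat and still on the floor of the wire tray (pivot within 70 mm of its centre across and 100 mm along, origin below 16 mm, tilt below 0.1 rad) (all of step 3 and x of pliers in the frame of wire_tray between -0.07 and 0.07 m and y of pliers in the frame of wire_tray between -0.1 and 0.1 m and height (world z) of pliers below 0.016 m and angle between pliers's own z axis and vertical below 0.1 rad and linear speed of pliers below 0.02 m/s); the robot touches nothing.
It fails at once if a jaw presses on the clamp or rig with more than 18 N (contact force between any of jaw_a, jaw_b and rig above 18 N).
It fails at once if the gripper or arm touches the rig or its clamp (contact force between any of the fingers, the arm and rig above 0.5 N).
It fails at once if the pliers are dropped from above the tray floor (height (world z) of pliers above 0.03 m and contact force between the fingers and pliers below 0.05 N).
It fails at once if a jar, vial or cup is shifted by more than 20 mm (distance of any of jar, vial_white, vial_blue, deli_cup from where it was at the start of the episode above 0.02 m).
It also fails if it takes over 72 s, if anything falls off the work surface, if the arm or the gripper's body presses on something with over 40 N, if the wrist force passes 120 N, or if a joint passes its speed limit or range.

### The arm

A 6-joint arm with a two-finger parallel gripper is mounted at the origin on a cart in front of the work surface, level with it; the furniture and walls round the work are solid. World frame = base frame: x ahead of the robot, y to its left, z up, the work surface at z = 0. Lengths are in m, angles in rad, forces in N, time in s.
With the tool pointing down it reaches from about 0.3 to 0.775 m from the base axis. Payload 14.6 kg.
Tool frame: the origin (TCP) lies at the very end of the fingers, on their centre line; the grasp point (between the pads) lies 19 mm behind it; z points along the fingers, y is the line along which they close (so a half turn about z gives the same grasp; the last joint's range is limited). The gripper opens to 94 mm and grips with 3 to 60 N. Pads are 16 mm wide; open, the fingers measure 119 mm over their backs; the gripper's body (75 mm by 177 mm) begins 78 mm behind the grasp point.
Start: joints at [1.178, 0.3, 1.521, -0, 1.321, -0.067], TCP at [0.176, 0.521, 0.205] pointing down, gripper open.
Joint ranges: [-3.03, 3.03], [-0.79, 2.21], [0.23, 2.52], [-1.04, 4.18], [0, 3.07], [-2.55, 2.55]. Speed limits (rad/s): [2.22, 2.22, 2.57, 3.14, 3.14, 3.14].

### API

Orientations are given as [roll, pitch, yaw] about the fixed x, y, z axes, in that order (R = Rz(yaw) Ry(pitch) Rx(roll)).
In Python, from station import ctrl, cams gives the robot as it stands. The module is installed in compiled form; this text tells all that it offers.
- The arm moves only by the tool arm_command, never from a script. Its argument "plan" is a list that holds one entry, the list of rows, each a list of 7 numbers: the shift along the tool's x, y, z in a scale on which 1.0 is 600 mm, then the turn, a rotation vector about the tool's x, y, z in normalised numbers (1 is 2 pi rad), then the closure, from -1 (fully open) to 1 (shut). A call has 1 to 12 rows; each row is the pose to reach, as a shift and turn from the pose commanded when the call began, along the tool's axes at that moment; what a row does not reach only later rows make up. A row lasts 1/10 s, in which the tool goes at most 50 mm and 8.59 degrees, less where a joint would pass 70% of its speed; a pose out of reach is approached as far as the arm can. A shift or turn number past 1, either way, is cut back to 1. A call with a gripper value outside its range is refused whole. The fingers move at their own pace and stop on an object; "squeeze" is the grip in N (left out, the last holds). Time passes only in rows, so rows that repeat a pose let the fingers close. It gives the time, the measured TCP pose, the force, the opening and the grip force at its end, in the units of the state.
- ctrl.get_obs(): the state, without advancing time (a new reading comes with each control period).
- cams.camera(name): name is "side" or "top"; returns (picture, depth): 420x560x3 uint8, blue, green, red; 420x560 float32, m along the optical axis (not along the pixel's ray), 0 where there is no reading.
- cams.camera_info(name): a dict with "fx", "fy", "cx", "cy" (pixels), "world_to_cam" (4x4, takes a point from world to camera coordinates). Camera axes: x right, y down, z forward; pixel columns grow to the right and rows downward; lengths in m; the calibration is good to about 2 mm. A picture is of the moment at which its call begins. camera_info takes no time and is no camera call.
- ctrl.hand_in(): hands the job in; it is judged then, once.
The state is a dict: "time_s": time; "qpos": joint angles; "joint_vel": joint speeds; "tau": joint torques, N m; "ee_pos": TCP position; "eef_rot": TCP orientation; "force": force on the tool from outside, world axes, zero at the start; "moment": the same for the moment, N m; "grip_width": finger opening in m; "grip_force": force on a finger pad.
Only numpy, scipy, OpenCV 4.12 (cv2) and the standard library are available. Lean on these libraries where they do the work, as an engineer would, in place of code of your own. Each camera call takes 0.05 s, during which the arm holds its last target. There are 200 camera calls.

## Working session

There is one attempt and no reset: what is moved stays moved. The work goes in short steps, Python scripts to look and compute and a tool call to move; the robot and the scene stay as the last step left them, time stands still between calls to the robot, and variables do not carry over. Pictures are saved under pics/ and viewed, at most 10 in all, crops included, and the job is handed in when it is done.

Besides the shell and the picture viewer there is one more tool, called after "Emit:" as name(argument=value, ...) on one line, values as JSON. arm_command: Moves the arm, as the interface text tells. Its arguments: {"type":"object","properties":{"plan":{"type":"array"},"squeeze":{"type":"number"}},"required":["plan"]}

```bash
mkdir -p pics; cat > h.py <<'E'
import numpy as np, cv2
from station import ctrl, cams
from scipy.spatial.transform import Rotation as R
def grab(name,fn=None):
    p,d=cams.camera(name)
    if fn: cv2.imwrite('pics/'+fn,p)
    np.savez(''+name+'.npz',p=p,d=d); return p,d
def world(name,d,u,v):
    i=cams.camera_info(name); T=np.linalg.inv(i['world_to_cam'])
    u=np.asarray(u,float);v=np.asarray(v,float);z=np.asarray(d,float)
    c=np.stack([(u-i['cx'])/i['fx']*z,(v-i['cy'])/i['fy']*z,z,np.ones_like(z)],-1)
    return (c@T.T)[...,:3]
def cloud(name,d):
    v,u=np.mgrid[:d.shape[0],:d.shape[1]]; return world(name,d,u,v)
def plane(name,u,v,h):
    a=world(name,1,u,v);b=world(name,2,u,v); return a+(b-a)*((h-a[2])/(b[2]-a[2]))
def proj(name,P):
    i=cams.camera_info(name); c=i['world_to_cam']@np.append(P,1); return c[0]/c[2]*i['fx']+i['cx'],c[1]/c[2]*i['fy']+i['cy']
E
python3 - <<'E'
from h import *
np.set_printoptions(precision=4,suppress=True)
print(ctrl.get_obs())
for n in('top','side'):
    grab(n,n+'1.png'); i=cams.camera_info(n); print(n,i['fx'],np.linalg.inv(i['world_to_cam']))
E
```

```text
{'time_s': 0.0, 'qpos': array([ 1.1784,  0.3005,  1.5216,  0.    ,  1.3207, -0.0666]), 'joint_vel': array([-0.0001,  0.0026,  0.0008,  0.0009, -0.001 , -0.001 ]), 'tau': array([  0.0013, -53.1801, -35.2736,   0.0709,   0.0244,  -0.0001]), 'ee_pos': array([0.1759, 0.5208, 0.2049]), 'eef_rot': array([-3.1404, -0.0001,  2.8158]), 'force': array([-0.0761, -0.3343, -0.2046]), 'moment': array([ 0.0319,  0.0108, -0.0258]), 'grip_force': 0.0, 'grip_width': 0.09419604599037361}
top 504.3400636176767 [[ 0.018  -0.9978  0.0631  0.5677]
 [-0.9998 -0.0175  0.009  -0.1585]
 [-0.0079 -0.0633 -0.998   1.1887]
 [ 0.      0.      0.      1.    ]]
side 388.2855240748429 [[-0.984  -0.1353  0.1155  0.5323]
 [-0.177   0.6796 -0.7119  0.4683]
 [ 0.0178 -0.721  -0.6927  0.6957]
 [ 0.      0.      0.      1.    ]]
```

View pics/top1.png

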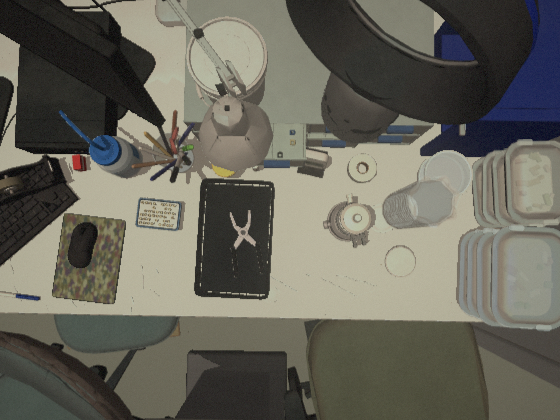

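View pics/side1.png

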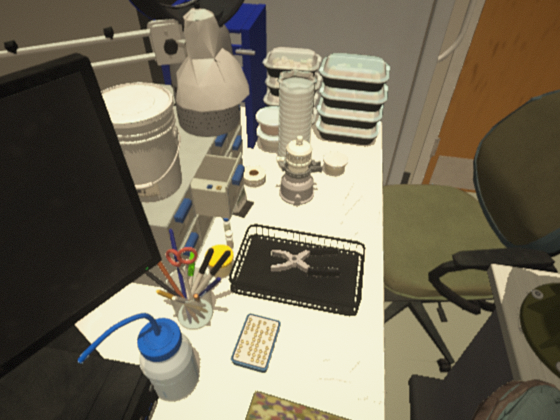

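The top view shows the tray spanning (196–274, 178–298), pliers with pivot near (243,232), jaws up. The rig is at (352,220), with ears possibly at (360,240). I'll enlarge the crops.

```bash
python3 - <<'E'
from h import *
np.set_printoptions(precision=4,suppress=True)
Z=np.load('top.npz');p,d=Z['p'],Z['d'];S=np.load('side.npz')
a=cv2.resize(p[200:285,205:275],None,fx=7,fy=7,interpolation=cv2.INTER_CUBIC)[:,:400+90]
a=cv2.convertScaleAbs(a,alpha=1.8,beta=25)
b=cv2.resize(p[190:255,315:390],None,fx=7,fy=7,interpolation=cv2.INTER_CUBIC)
c=cv2.resize(S['p'][130:215,260:335],None,fx=7,fy=7,interpolation=cv2.INTER_CUBIC)
w=np.zeros((600,800,3),np.uint8)
a=cv2.resize(a,(400,486));w[:486,:400]=a
b=cv2.resize(b,(400,347));w[:347,400:]=b
c=cv2.resize(c[int(20*7):],(400,253*1));w[347:,400:]=c[:253]
cv2.imwrite('pics/crop1.png',w)
C=cloud('top',d)
# rig capsule top: points high
m=(C[...,2]>0.15)&(C[...,2]<0.165)&(C[...,1]<-0.2)&(C[...,1]>-0.55)&(C[...,0]>.35)&(C[...,0]<.75)
v,u=np.nonzero(m);print(len(u),u.min(),u.max(),v.min(),v.max(),C[m].mean(0))
for r in range(225,252,2): print(r,(C[r,335:372:2,2]*1000).astype(int))
print(cams.camera_info('top')['cx'],C[232,243],C[238,215],C[282,235])
E
```

```text
634 305 419 162 233 [ 0.6211 -0.3177  0.1547]
225 [ 59  79  88 119 144 155 152 154 157 155 157 153 153 157 156 155 153 145
   3]
227 [ 53  79  94 113 145 150 152 155 154 152 156 153 158 154 156 153 151   1
   2]
229 [ 51  59  84  97 117 146 149 155 151 152 157 153 154 153 152 151  -3  -1
   1]
231 [ 47  55  58  88  94 112 140 150 146 152 152 153 148 149 143  -5  -2   0
   0]
233 [ 40  51  49  58  57  88  89  88 122 146 147 146  85  95  99  -2  -2  -2
  -2]
235 [ 9 27 46 50 53 57 83 55 92 90 53 97 99 98 95 -2  3 -2 -1]
237 [   0   10   14   41   49   49   49   53   91 1188   96  100   98  100
   99    0    1   -2   -1]
239 [-2  3  2  9  6  6 37  8 88 93 98 98 -1 83 94  1 -1 -3  1]
241 [ 0 -1 -2  0  0  1  0  1  4 92 93 -2 -3  1 92  1  0  0 -1]
243 [-3 -4 -3 -2 -3  0 -2 -2 -2 82 91  0  2 -4 92 92  0  0  2]
245 [ 0 -1 -4 -7  0 -5  0  0  0 87 95  0  0  1 -4  0 -3 -2  1]
247 [-3  1 -1 -1  0  1 -1 -2  3 -2 90  0  1  0 -1  1  2  5 -2]
249 [ 0  0  0 -1  1  0  0  2 -3 -3  0  2 -1 -1  0 -3 -1 -2  0]
251 [ 1  3 -2  1  0 -1 -6  1 -2 -1 -2  0  0 -6 -4 -2 -2  1  3]
278.42586438238396 [ 0.5884 -0.0671  0.0239] [ 0.5735 -0.0005  0.0075] [ 0.4718 -0.0495  0.004 ]
```

View pics/crop1.png

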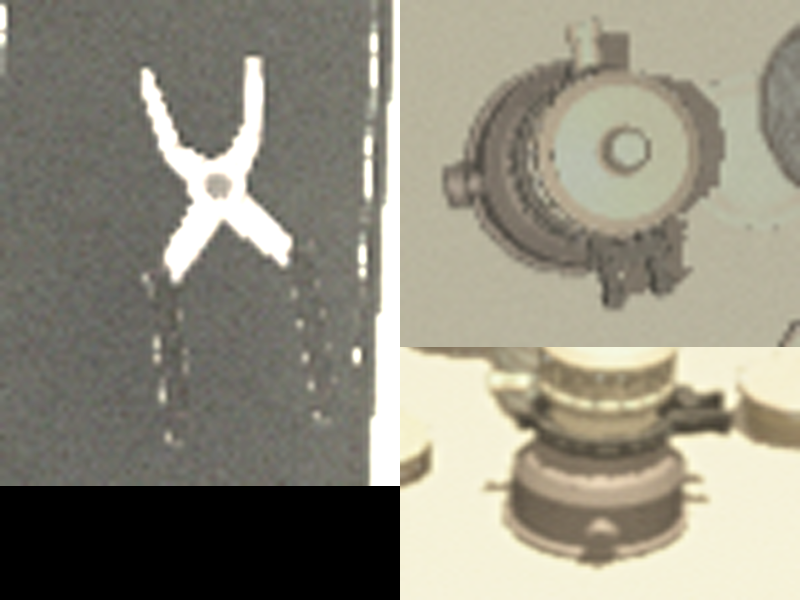

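```bash
python3 - <<'E'
from h import *
np.set_printoptions(precision=4,suppress=True)
Z=np.load('top.npz');p,d=Z['p'],Z['d']
A=lambda X,Y,h:plane('top',205+X/5.714,200+Y/5.718,h)
B=lambda X,Y,h:plane('top',315+(X-400)/5.333,190+Y/5.338,h)
pv=A(218,185,.026);tl=A(147,70,.026);tr=A(253,60,.026);hl=A(173,440,.029);hr=A(320,415,.029)
print('pl',pv,tl,tr,hl,hr)
t=(tl+tr)/2-pv;h=pv-(hl+hr)/2
print(np.linalg.norm(t),np.linalg.norm(h),np.arctan2(t[1],t[0]),np.arctan2(h[1],h[0]), np.linalg.norm(tl-tr),np.linalg.norm(hl-hr))
print('nozzle',B(630,148,.178),'cap',B(620,152,.157))
l=B(612,293,.094);r=B(659,283,.094);print('ears',l,r,np.linalg.norm(l-r))
# tray corners
for q in [(203,180),(273,180),(270,297),(196,296)]: print(plane('top',*q,.04))
# side cloud: ears & rig
S=np.load('side.npz');C=cloud('side',S['d']);
m=(C[...,2]>.07)&(C[...,2]<.1)&(C[...,0]<.57)&(C[...,0]>.5)&(C[...,1]<-.2)&(C[...,1]>-.4)
v,u=np.nonzero(m);o=np.argsort(C[m][:,0])[:40]
print(np.c_[u[o],v[o],C[m][o]])
C=cloud('top',d);m=(C[...,2]>.075)&(C[...,2]<.105)&(C[...,0]<.57)&(C[...,0]>.5)&(C[...,1]<-.2)&(C[...,1]>-.4)
v,u=np.nonzero(m);o=np.argsort(C[m][:,0])[:40]
print(np.c_[u[o],v[o],C[m][o]])
m=(C[...,2]>.148)&(C[...,2]<.163)&(C[...,0]<.67)&(C[...,0]>.5)&(C[...,1]<-.2)&(C[...,1]>-.4)
q=C[m][:,:2].astype(np.float32);print('capsule circle',cv2.minEnclosingCircle(q))
E
```

```text
pl [ 0.5875 -0.0676  0.026 ] [ 0.6334 -0.0378  0.026 ] [ 0.6382 -0.0806  0.026 ] [ 0.4853 -0.0521  0.029 ] [ 0.4963 -0.1108  0.029 ]
0.049038709573235584 0.09774563177162973 0.17155702841108814 0.14193992308525777 0.0430693355687167 0.0596559548433342
nozzle [ 0.6183 -0.3093  0.178 ] cap [ 0.6178 -0.3086  0.157 ]
ears [ 0.5636 -0.315   0.094 ] [ 0.568 -0.334  0.094] 0.019503857914863438
[0.7056 0.0261 0.04  ]
[ 0.7083 -0.1344  0.04  ]
[ 0.4426 -0.1326  0.04  ]
[0.4416 0.0347 0.04  ]
[[321.     171.       0.5624  -0.3124   0.0802]
 [321.     170.       0.5627  -0.3119   0.0838]
 [321.     169.       0.5629  -0.3111   0.0876]
 [321.     168.       0.5632  -0.311    0.0908]
 [321.     167.       0.5635  -0.3115   0.0936]
 [321.     166.       0.5638  -0.3138   0.0949]
 [320.     172.       0.5645  -0.3082   0.08  ]
 [320.     171.       0.5649  -0.311    0.0809]
 [320.     170.       0.5652  -0.3129   0.0826]
 [320.     169.       0.5654  -0.3102   0.0879]
 [320.     168.       0.5657  -0.3106   0.0907]
 [320.     167.       0.566   -0.3121   0.0927]
 [320.     166.       0.5663  -0.313
[... 1410 characters left out ...]
.     244.       0.5659  -0.3352   0.0927]
 [365.     244.       0.5659  -0.3372   0.0938]
 [353.     243.       0.5676  -0.3128   0.0828]
 [354.     243.       0.5676  -0.3138   0.0909]
 [355.     243.       0.5677  -0.3159   0.0914]
 [362.     243.       0.568   -0.3316   0.0882]
 [363.     243.       0.568   -0.333    0.0927]
 [364.     243.       0.568   -0.3348   0.0953]
 [365.     243.       0.5681  -0.3374   0.0924]
 [366.     243.       0.5681  -0.3396   0.0921]
 [353.     242.       0.5698  -0.3115   0.092 ]
 [354.     242.       0.5698  -0.3135   0.093 ]
 [355.     242.       0.5699  -0.3163   0.0885]]
capsule circle ((0.6366237998008728, -0.33758774399757385), 0.06567613035440445)
```

```bash
cat >> h.py <<'E'
def go(x,y,z,yaw):
    o=ctrl.get_obs(); r=R.from_euler('xyz',o['eef_rot']); t=R.from_euler('xyz',[np.pi,0,yaw])
    print('t',o['time_s'],'shift mm',np.round(r.inv().apply(np.array([x,y,z])-o['ee_pos'])*1000,1),'turn',np.round((r.inv()*t).as_rotvec(),4),
     'tcp',o['ee_pos'],'rot',o['eef_rot'],'F',np.round(o['force'],2),'M',np.round(o['moment'],3),'w',o['grip_width'],'gf',o['grip_force'])
E
python3 -c "
from h import *
go(.534,-.0756,.15,.152)"
```

```text
t 0.1 shift mm [-530.1 -450.4   55.4] turn [-4.0000e-04  1.3000e-03  2.6638e+00] tcp [0.17595728 0.52084623 0.20495723] rot [-3.14060664e+00 -6.62247068e-05  2.81579006e+00] F [-0.05 -0.67  0.45] M [-0.015 -0.005  0.015] w 0.09400012897219259 gf 0.0
```

The rows are not in the units I measure in: shifts go in shares of 600 mm and turns go in shares of 2 pi rad. I convert before sending: -318 mm / 600 = -0.53, -270 mm / 600 = -0.45, 1.6 rad / 6.2832 = 0.2546.

Emit:
arm_command(plan=[[[-0.0433,-0.0367,0,0,0,0.0212,-0.66],[-0.0883,-0.075,0,0,0,0.0423,-0.66],[-0.1317,-0.1117,0,0,0,0.0637,-0.66],[-0.1767,-0.15,0,0,0,0.0848,-0.66],[-0.22,-0.1867,0,0,0,0.106,-0.66],[-0.265,-0.225,0,0,0,0.1273,-0.66],[-0.3083,-0.2617,0,0,0,0.1485,-0.66],[-0.3533,-0.3,0,0,0,0.1697,-0.66],[-0.3967,-0.3367,0,0,0,0.191,-0.66],[-0.4417,-0.375,0,0,0,0.2122,-0.66],[-0.485,-0.4117,0,0,0,0.2333,-0.66],[-0.53,-0.45,0,0,0,0.2546,-0.66]]], squeeze=20)

```text
time_s: 1.3
ee_pos: [0.3913, 0.1622, 0.2054]
eef_rot: [-3.141, 0.0, 1.21]
force: [0.0, 0.2, -0.3]
grip_width: 0.0778
grip_force: 0.0
```

```bash
python3 -c "
from h import *
go(.534,-.0756,.15,.152)"
```

```text
t 1.3 shift mm [-172.1  217.4   55.3] turn [-1.0000e-04  2.0000e-04  1.0584e+00] tcp [0.39127694 0.16215357 0.20536068] rot [-3.14145570e+00  9.98022889e-05  1.21036759e+00] F [ 0.05  0.15 -0.32] M [-0.06   0.075 -0.039] w 0.07776786084954189 gf 0.0
```

To row units: 217 mm / 600 = 0.3617, -172 mm / 600 = -0.2867, 1.058 rad / 6.2832 = 0.1684.

Emit:
arm_command(plan=[[[-0.035,0.045,0,0,0,0.021,-0.66],[-0.0717,0.09,0,0,0,0.0422,-0.66],[-0.1067,0.135,0,0,0,0.0632,-0.66],[-0.1433,0.18,0,0,0,0.0844,-0.66],[-0.1783,0.225,0.0167,0,0,0.105,-0.66],[-0.215,0.2717,0.0333,0,0,0.1257,-0.66],[-0.25,0.3167,0.0583,0,0,0.1464,-0.66],[-0.2867,0.3617,0.0917,0,0,0.1684,-0.66],[-0.2867,0.3617,0.125,0,0,0.1684,-0.66],[-0.2867,0.3617,0.125,0,0,0.1684,-0.66],[-0.2867,0.3617,0.125,0,0,0.1684,-0.66]]])

```text
time_s: 2.4
ee_pos: [0.5344, -0.0729, 0.1307]
eef_rot: [-3.141, 0.001, 0.159]
force: [0.1, -0.2, 0.8]
grip_width: 0.078
grip_force: 0.0
```

```bash
python3 - <<'E'
from h import *
go(.534,-.0756,.01,.152)
t,_=grab('top');s,_=grab('side')
w=np.zeros((600,800,3),np.uint8)
a=cv2.resize(t[170:310,190:285],None,fx=4,fy=4,interpolation=cv2.INTER_CUBIC);w[:560,:380]=cv2.convertScaleAbs(a,alpha=1.6,beta=20)
b=cv2.resize(s[200:320,225:330],None,fx=4,fy=4,interpolation=cv2.INTER_CUBIC);w[:480,380:]=cv2.convertScaleAbs(b,alpha=1.6,beta=20)
cv2.imwrite('pics/c2.png',w)
E
```

```text
t 2.4 shift mm [ -0.8   2.6 120.7] turn [-0.0002  0.0006  0.0066] tcp [ 0.53441378 -0.07291811  0.13074356] rot [-3.14135431e+00  5.74931843e-04  1.58636516e-01] F [ 0.1  -0.2   0.76] M [-0.053  0.152  0.017] w 0.07803122902919389 gf 0.0
```

View pics/c2.png

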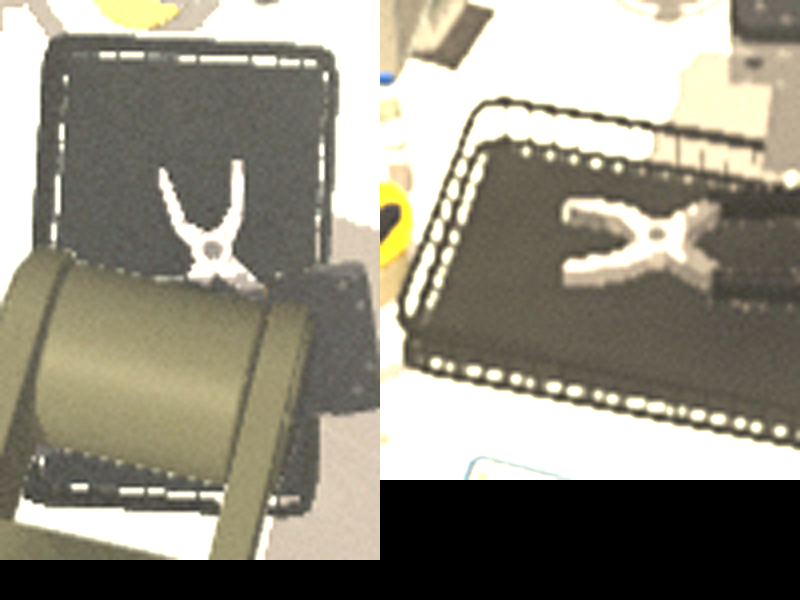

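The top view shows the arm over the handles, with the pivot at (213,245) in the crop. In the side view the pivot is at (660,237) in the crop, so side pixel (295,259). I'll cross-check the two.

```bash
python3 - <<'E'
from h import *
print(plane('side',225+(660-380)/4,200+237/4,.026),plane('top',190+213/4,170+245/4,.026))
f=lambda X,Y:plane('side',225+(X-380)/4,200+Y/4,.026)
print(f(570,207),f(570,270),f(540+175,205),f(540+175,280))
for k in('side','top'):
    C=cloud(k,np.load(k+'.npz')['d']);m=(abs(C[...,2]-.026)<.008)&(C[...,0]>.55)&(C[...,0]<.66)&(abs(C[...,1]+.065)<.045);q=C[m]
    print(k,m.sum(),q[:,0].max(),np.median(q[:,2]))
    for x in np.arange(.57,.65,.01):
        s=q[abs(q[:,0]-x)<.004]
        if len(s)>3: print(round(x,3),len(s),s[:,1].min(),s[:,1].max())
E
```

```text
[ 0.58801303 -0.06248101  0.026     ] [ 0.59007159 -0.06778946  0.026     ]
[ 0.6403615  -0.07376745  0.026     ] [ 0.63187923 -0.03118662  0.026     ] [ 0.56139052 -0.09063887  0.026     ] [ 0.55472891 -0.03940779  0.026     ]
side 480 0.644351514972278 0.025890654891920717
0.57 57 -0.1002359237061235 -0.04499705853501207
0.58 47 -0.08516312209072213 -0.051129202319244615
0.59 36 -0.07400763525434978 -0.052555446353829305
0.6 48 -0.07787199742653245 -0.04208537609487423
0.61 38 -0.08022413366707687 -0.037919484963384875
0.62 36 -0.08060816574915503 -0.034406846332943275
0.63 33 -0.0807258628442325 -0.03185752758064969
0.64 11 -0.07925689839611222 -0.0738263652063908
top 278 0.6396179501310082 0.024873638443450474
0.57 31 -0.09527878364605716 -0.05343021309002226
0.58 47 -0.08576683724924637 -0.05580025713494306
0.59 34 -0.0766076105151279 -0.05298103761306648
0.6 37 -0.08070449380075545 -0.04586531103343072
0.61 29 -0.08281307196250727 -0.041381731746868086
0.62 21 -0.08286987085236565 -0.03840703898023426
0.63 16 -0.08255563628222057 -0.03581359679755518
0.64 6 -0.08223464072536966 -0.07772368774441567
```

To row units: 120 mm / 600 = 0.2, 118 mm / 600 = 0.1967, 0.006 rad / 6.2832 = 0.001.

Emit:
arm_command(plan=[[[0.0008,0.0012,0.0417,0,0,0.001,-0.66],[0.0008,0.0012,0.0833,0,0,0.001,-0.66],[0.0008,0.0012,0.125,0,0,0.001,-0.66],[0.0008,0.0012,0.1583,0,0,0.001,-0.66],[0.0008,0.0012,0.1783,0,0,0.001,-0.66],[0.0008,0.0012,0.19,0,0,0.001,-0.66],[0.0008,0.0012,0.1967,0,0,0.001,-0.66],[0.0008,0.0012,0.2,0,0,0.001,-0.66],[0.0008,0.0012,0.2,0,0,0.001,-0.66]]])

```text
time_s: 3.4
ee_pos: [0.5355, -0.0739, 0.0109]
eef_rot: [3.141, -0.001, 0.152]
force: [0.4, -0.0, -0.1]
grip_width: 0.0783
grip_force: 0.0
```

To row units: 0.5 mm / 600 = 0.0008.

Emit:
arm_command(plan=[[[0,0,0.0008,0,0,0,-0.5],[0,0,0.0008,0,0,0,-0.42],[0,0,0.0008,0,0,0,-0.36],[0,0,0.0008,0,0,0,-0.32],[0,0,0.0008,0,0,0,-0.32],[0,0,0.0008,0,0,0,-0.32]]], squeeze=20)

```text
time_s: 4.0
ee_pos: [0.5355, -0.074, 0.0104]
eef_rot: [3.141, -0.001, 0.152]
force: [-0.2, -1.7, 5.3]
grip_width: 0.0623
grip_force: 9.3
```

To row units: -100 mm / 600 = -0.1667, -90 mm / 600 = -0.15.

Emit:
arm_command(plan=[[[0,0,-0.0033,0,0,0,-0.32],[0,0,-0.0083,0,0,0,-0.32],[0,0,-0.0167,0,0,0,-0.32],[0,0,-0.0333,0,0,0,-0.32],[0,0,-0.0583,0,0,0,-0.32],[0,0,-0.0917,0,0,0,-0.32],[0,0,-0.125,0,0,0,-0.32],[0,0,-0.15,0,0,0,-0.32],[0,0,-0.1667,0,0,0,-0.32],[0,0,-0.1667,0,0,0,-0.32],[0,0,-0.1667,0,0,0,-0.32]]])

```text
time_s: 5.1
ee_pos: [0.535, -0.0738, 0.1096]
eef_rot: [-3.141, 0.0, 0.152]
force: [0.5, -0.4, -1.9]
grip_width: 0.0621
grip_force: 7.7
```

```bash
python3 - <<'E'
from h import *
go(.468,-.355,.15,.29)
t,_=grab('top');s,_=grab('side')
w=np.zeros((600,800,3),np.uint8)
a=cv2.resize(t[170:310,190:285],None,fx=4,fy=4,interpolation=cv2.INTER_CUBIC);w[:560,:380]=cv2.convertScaleAbs(a,alpha=1.6,beta=20)
b=cv2.resize(s[170:290,225:330],None,fx=4,fy=4,interpolation=cv2.INTER_CUBIC);w[:480,380:]=cv2.convertScaleAbs(b,alpha=1.4,beta=0)
cv2.imwrite('pics/c3.png',w)
E
```

```text
t 5.1 shift mm [-108.7  267.9  -40.4] turn [-0.0002  0.0004 -0.1381] tcp [ 0.53495326 -0.0737724   0.10960304] rot [-3.14144974e+00  4.10417064e-04  1.51853229e-01] F [ 0.47 -0.37 -1.85] M [ 0.032  0.192 -0.043] w 0.06210237590662584 gf 7.658921331167221
```

View pics/c3.png

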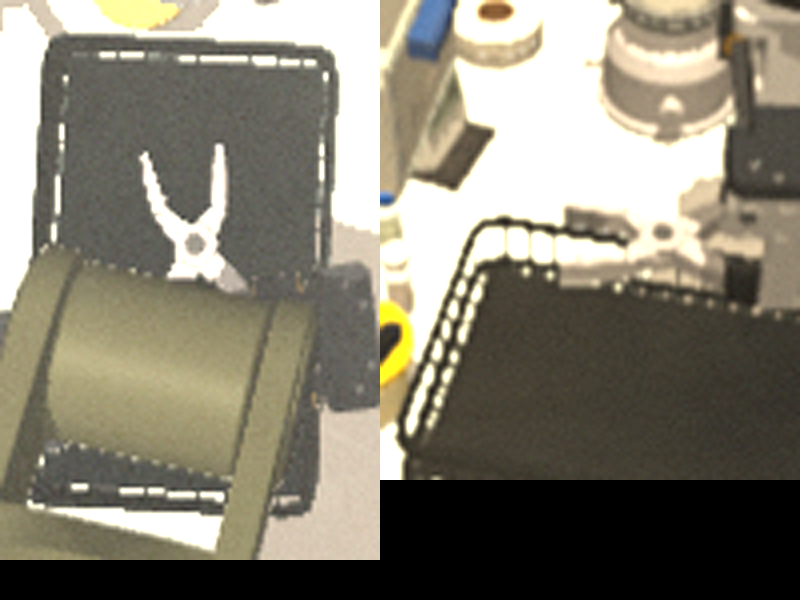

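Pliers are held in the air, looking level. In the crop the top view shows the pivot at (195,243) and tips at (145,155) and (220,148); the side view shows the pivot at (662,232).

```bash
python3 - <<'E'
from h import *
np.set_printoptions(precision=4,suppress=True)
o=ctrl.get_obs();tcp=o['ee_pos'];yw=o['eef_rot'][2]
h=.127
def rel(P): 
    d=P-tcp; return np.array([d[0]*np.cos(yw)+d[1]*np.sin(yw),-d[0]*np.sin(yw)+d[1]*np.cos(yw),d[2]])*1000
T=lambda X,Y:plane('top',190+X/4,170+Y/4,h)
S=lambda X,Y:plane('side',225+(X-380)/4,170+Y/4,h)
print('top pivot',rel(T(195,243)),'tips',rel(T(145,155)),rel(T(220,148)))
print('side pivot',rel(S(662,232)),rel(S(568,209)),rel(S(562,267)))
for k in('side','top'):
    C=cloud(k,np.load(k+'.npz')['d']);q=(C-tcp);a=q[...,0]*np.cos(yw)+q[...,1]*np.sin(yw);b=-q[...,0]*np.sin(yw)+q[...,1]*np.cos(yw);z=C[...,2]
    m=(z>.1)&(z<.14)&(a>.03)&(a<.125)&(abs(b)<.04)
    for x in np.arange(.035,.12,.01):
        s=m&(abs(a-x)<.005)
        if s.sum()>2: print(k,round(x*1000),s.sum(),'lat',np.round([b[s].min()*1000,b[s].max()*1000],1),'z',np.percentile(z[s],[10,50,90]))
E
```

```text
top pivot [54.7777 -0.7061 17.8933] tips [104.3441  19.5059  17.8933] [102.7124 -20.2283  17.8933]
side pivot [57.3946  4.2254 17.8933] [105.1161  -9.6746  17.8933] [106.2476  29.7101  17.8933]
side 35 88 lat [-23.2  25.7] z [0.1148 0.1236 0.1255]
side 45 76 lat [-14.4  21.5] z [0.1159 0.1242 0.1256]
side 55 64 lat [-8.3 14.1] z [0.1156 0.1254 0.1273]
side 65 70 lat [-11.7  18.9] z [0.1148 0.1248 0.1271]
side 75 84 lat [-16.   23.7] z [0.1143 0.1228 0.1258]
side 85 76 lat [-20.2  24. ] z [0.1136 0.1219 0.126 ]
side 95 74 lat [-17.9  25.2] z [0.1123 0.1215 0.1263]
side 105 59 lat [-18.1  25.9] z [0.1113 0.1201 0.1263]
top 35 38 lat [-23.3   3.1] z [0.1197 0.1232 0.1254]
top 45 64 lat [-16.5  15.7] z [0.1209 0.1237 0.1259]
top 55 50 lat [-10.9  10.4] z [0.1226 0.1254 0.1278]
top 65 63 lat [-16.8  16.5] z [0.1204 0.1235 0.1262]
top 75 43 lat [-19.2  20.1] z [0.1202 0.1238 0.1259]
top 85 36 lat [-20.3  20.9] z [0.1215 0.124  0.1273]
top 95 37 lat [-21.1  21.9] z [0.1196 0.1232 0.1263]
top 105 12 lat [-20.3  22.5] z [0.1222 0.1242 0.126 ]
```

```bash
python3 -c "
from h import *
go(.43,-.17,.13,.2)
go(.407,-.372,.12,.29)"
```

```text
t 5.2 shift mm [-118.1   79.3  -20.8] turn [-0.0005  0.0013 -0.0482] tcp [ 0.53475236 -0.07375245  0.10910671] rot [-3.14108765e+00  1.35686673e-03  1.51783033e-01] F [-0.    0.69 -2.05] M [-0.081  0.166 -0.021] w 0.062022258477527355 gf 7.657788097858429
t 5.2 shift mm [-171.4  275.5  -10.8] turn [-0.0006  0.0013 -0.1382] tcp [ 0.53475236 -0.07375245  0.10910671] rot [-3.14108765e+00  1.35686673e-03  1.51783033e-01] F [-0.    0.69 -2.05] M [-0.081  0.166 -0.021] w 0.062022258477527355 gf 7.657788097858429
```

To row units: 275 mm / 600 = 0.4583, -171 mm / 600 = -0.285, -0.13 rad / 6.2832 = -0.0207.

Emit:
arm_command(plan=[[[-0.02,0.01,-0.0167,0,0,0,-0.32],[-0.0583,0.0333,-0.0333,0,0,-0.0016,-0.32],[-0.1033,0.0633,-0.0333,0,0,-0.0032,-0.32],[-0.15,0.0967,-0.0333,0,0,-0.0056,-0.32],[-0.1967,0.1367,-0.0333,0,0,-0.008,-0.32],[-0.23,0.1867,-0.0333,0,0,-0.0103,-0.32],[-0.2533,0.245,-0.0333,0,0,-0.0127,-0.32],[-0.27,0.3067,-0.03,0,0,-0.0159,-0.32],[-0.28,0.3667,-0.025,0,0,-0.0188,-0.32],[-0.285,0.4167,-0.02,0,0,-0.0207,-0.32],[-0.285,0.4467,-0.0183,0,0,-0.022,-0.32],[-0.285,0.4583,-0.0183,0,0,-0.022,-0.32]]])

```text
time_s: 6.4
ee_pos: [0.4073, -0.3726, 0.1198]
eef_rot: [-3.14, 0.001, 0.288]
force: [0.8, 0.8, -1.5]
grip_width: 0.0625
grip_force: 7.7
```

```bash
python3 -c "
from h import *
go(.421,-.368,.078,.29)
go(.4644,-.355,.078,.29)"
```

```text
t 6.4 shift mm [14.5 -0.5 41.8] turn [-0.0014  0.0008 -0.0015] tcp [ 0.40726533 -0.37262644  0.11977963] rot [-3.14014333e+00  7.98836202e-04  2.88495440e-01] F [ 0.83  0.76 -1.47] M [0.004 0.097 0.028] w 0.06249400016750205 gf 7.6553164422512054
t 6.4 shift mm [59.8 -0.6 41.7] turn [-0.0014  0.0008 -0.0015] tcp [ 0.40726533 -0.37262644  0.11977963] rot [-3.14014333e+00  7.98836202e-04  2.88495440e-01] F [ 0.83  0.76 -1.47] M [0.004 0.097 0.028] w 0.06249400016750205 gf 7.6553164422512054
```

To row units: 42 mm / 600 = 0.07, 40 mm / 600 = 0.0667.

Emit:
arm_command(plan=[[[0.0033,0,0.0167,0,0,0,-0.32],[0.0133,0,0.0367,0,0,0,-0.32],[0.0233,0,0.0567,0,0,0,-0.32],[0.0367,0,0.0667,0,0,0,-0.32],[0.0467,0,0.07,0,0,0,-0.32],[0.05,0,0.07,0,0,0,-0.32],[0.05,0,0.07,0,0,0,-0.32]]])

```text
time_s: 7.1
ee_pos: [0.437, -0.3628, 0.0793]
eef_rot: [3.141, -0.0, 0.29]
force: [0.5, -0.1, -1.4]
grip_width: 0.0624
grip_force: 7.7
```

```bash
python3 - <<'E'
from h import *
go(.4644,-.355,.078,.29)
t,_=grab('top');s,_=grab('side')
w=np.zeros((600,800,3),np.uint8)
a=cv2.resize(t[205:275,325:385],None,fx=7,fy=7,interpolation=cv2.INTER_CUBIC);w[:490,:420]=a
b=cv2.resize(s[135:205,275:329],None,fx=7,fy=7,interpolation=cv2.INTER_CUBIC);w[:490,420:798]=b
cv2.imwrite('pics/c4.png',w)
E
```

```text
t 7.1 shift mm [28.5  0.4  1.3] turn [ 0.0005 -0.0003  0.0004] tcp [ 0.43696009 -0.36283353  0.07928424] rot [ 3.14107282e+00 -2.73759179e-04  2.90428493e-01] F [ 0.54 -0.13 -1.38] M [-0.126  0.099  0.028] w 0.06238268709890323 gf 7.658015191555023
```

View pics/c4.png

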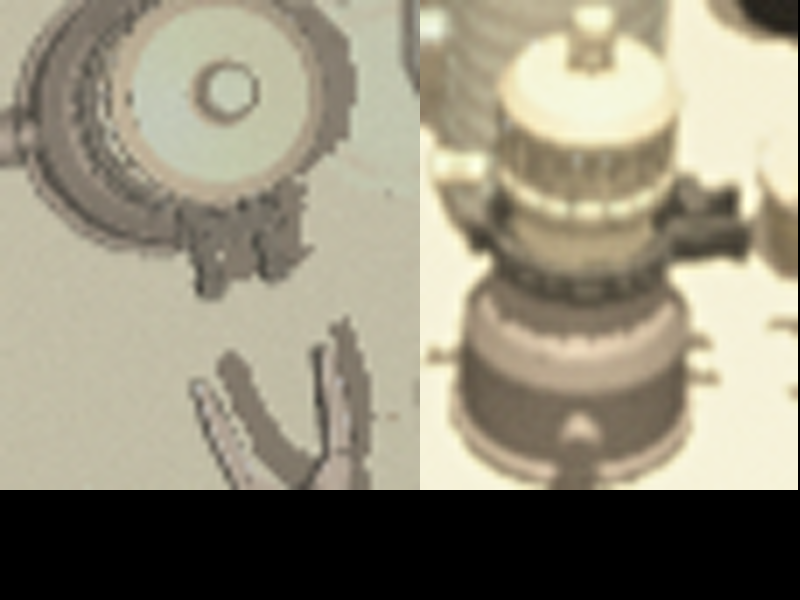

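The top crop shows the jaw tips at (195,383) and (320,350), and the ear beads near (212,287) and (271,271).

```bash
python3 - <<'E'
from h import *
np.set_printoptions(precision=1,suppress=True)
o=ctrl.get_obs();tcp=o['ee_pos'];yw=o['eef_rot'][2]
def rel(P): 
    d=P-tcp; return np.array([d[0]*np.cos(yw)+d[1]*np.sin(yw),-d[0]*np.sin(yw)+d[1]*np.cos(yw),d[2]])*1000
T=lambda X,Y:rel(plane('top',325+X/7,205+Y/7,.0935))
for q in [(195,383),(320,350),(212,287),(271,271),(210,297),(272,281)]: print(q,T(*q))
C=cloud('top',np.load('top.npz')['d']);q=C-tcp
a=(q[...,0]*np.cos(yw)+q[...,1]*np.sin(yw))*1000;b=(-q[...,0]*np.sin(yw)+q[...,1]*np.cos(yw))*1000;z=C[...,2]*1000
m=(z>75)&(z<110)&(abs(b)<45)
for x in range(40,155,4):
    s=m&(abs(a-x)<2)
    if s.sum(): print(x,np.sort(b[s]).round().astype(int),np.median(z[s]))
E
```

```text
(195, 383) [105.9  22.5  14.2]
(320, 350) [105.3 -17.5  14.2]
(212, 287) [132.8   9.2  14.2]
(271, 271) [132.7  -9.7  14.2]
(210, 297) [130.   10.7  14.2]
(272, 281) [129.6  -9.1  14.2]
40 [-17 -15 -15 -13 -13 -10 -10  -8  -8  -7  -6  -4  -3  -1   3   5   6   8
   8  10  10  12  14  15  16  17  17  18] 93.1634179539812
44 [-14 -12 -11 -10  -9  -7  -7  -5  -3  -2   0   0   1   2   3   4   5   6
   7   9   9  10  11  12  13  13  13  14  16  16] 93.28083634323559
48 [-12 -11  -9  -8  -6  -5  -4  -3  -2  -1   0   3   3   5   6   8   9  11
  12  12] 93.23654439171003
52 [-10  -9  -7  -6  -5  -4  -3  -2   0   0   2   3   4   4   6   6   7   9
   9  11  11  11] 94.90516475183318
56 [-11  -8  -8  -6  -6  -4  -3  -1  -1   1   1   3   4   6   7   8   9  10
  11  12  12] 94.1933367225356
60 [-9 -9 -8 -7 -5 -5 -3 -2  0  1  2  2  4  5  6  7  8  9 10 11 12] 94.58590780170795
64 [-13 -10 -10  -8  -8  -6  -4  -3  -2  -1   0   1   2   3   4   5   6   7
   8   9  10  12  12  14  14  16] 94.36913744113384
68 [-14 -13 -12 -12 -10 -10  -8  -7  -7  -5  -5  -3  -2  -1   0   4   6   8
   8  11  11  13  13  
[... 712 characters left out ...]
66
104 [-20 -19 -18 -18 -16 -16 -16  19  20  21  22  23  23] 94.25364666343783
108 [-19 -18 -17  19  21] 86.87288668337057
132 [-15 -12 -12 -10  -8  -8   8  10  10  12  12  13] 93.29108043397628
136 [-14 -11 -10  -9  -9  -8  -7   7   7   9   9  11  11  11  12] 92.92481718010914
140 [-13 -12 -10 -10  -9  -8  -8   7   8   9  10  12] 92.22366875328046
144 [-14 -11 -11 -10  -9  -8   6   7   8   9  11  11  11] 92.70568983506888
148 [-16 -14 -14 -12 -11 -10  -9  -7  -7  -5  -5  -3  -3  -1   1   2   4   4
   5   7   7  10  11  12  12  14  15] 97.07998045199685
152 [-15 -15 -13 -13 -12 -11  -8  -8  -6  -5  -4  -4  -2  -1   0   1   2   3
   5   5   7   8   8   9  11  11  13  15  15] 98.24621037057058
```

To row units: 30 mm / 600 = 0.05, 1.8 mm / 600 = 0.003.

Emit:
arm_command(plan=[[[0.0017,0.0017,0.0008,0,0,0,-0.32],[0.0067,0.003,0.0017,0,0,0,-0.32],[0.0133,0.003,0.0017,0,0,0,-0.32],[0.02,0.003,0.0017,0,0,0,-0.32],[0.0267,0.003,0.0017,0,0,0,-0.32],[0.0333,0.003,0.0017,0,0,0,-0.32],[0.04,0.003,0.0017,0,0,0,-0.32],[0.045,0.003,0.0017,0,0,0,-0.32],[0.0483,0.003,0.0017,0,0,0,-0.32],[0.05,0.003,0.0017,0,0,0,-0.32],[0.05,0.003,0.0017,0,0,0,-0.32]]])

```text
time_s: 8.3
ee_pos: [0.4658, -0.3561, 0.0779]
eef_rot: [-3.142, 0.0, 0.29]
force: [-0.5, 0.5, -2.7]
grip_width: 0.0623
grip_force: 7.7
```

```bash
python3 - <<'E'
from h import *
go(.4644,-.355,.078,.29)
t,_=grab('top');s,_=grab('side')
w=np.zeros((600,800,3),np.uint8)
a=cv2.resize(t[210:270,330:390],None,fx=10,fy=10,interpolation=cv2.INTER_CUBIC);w[:600,:600]=a
b=cv2.resize(s[145:195,309:329],None,fx=10,fy=10,interpolation=cv2.INTER_CUBIC);w[:500,600:800]=b
cv2.imwrite('pics/c5.png',w)
E
```

```text
t 8.3 shift mm [-1.  -1.4 -0.1] turn [-0.      0.     -0.0001] tcp [ 0.46578035 -0.35607837  0.07794386] rot [-3.14157509e+00  3.88610652e-05  2.89880216e-01] F [-0.52  0.49 -2.65] M [-0.06   0.18   0.042] w 0.06228546993374543 gf 7.657801061868668
```

View pics/c5.png

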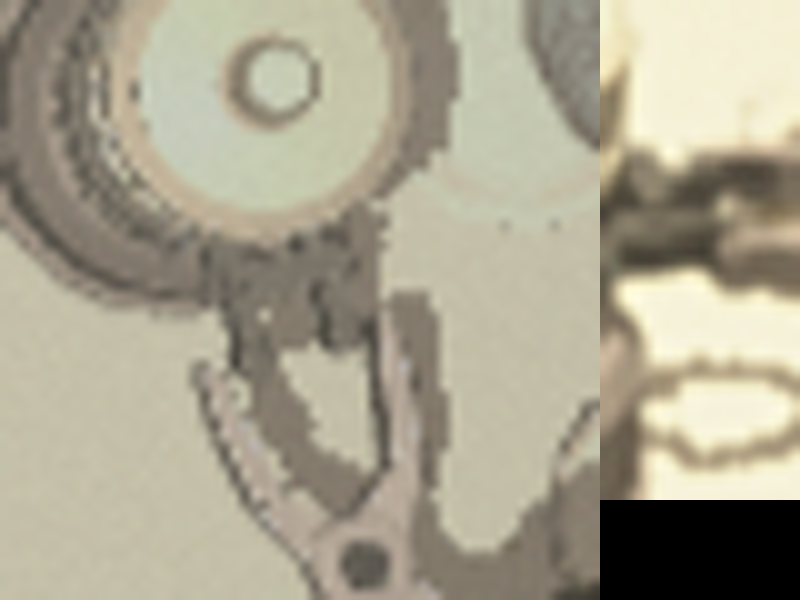

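The jaws straddle the ears: left tip (200,362), right tip (390,300), beads near (250,350) and (345,330). The tips reach about 2–4 mm past the beads. I'll edge forward and close stepwise.

To row units: 1.5 mm / 600 = 0.0025, 1 mm / 600 = 0.0017.

Emit:
arm_command(plan=[[[0.0017,0,0,0,0,0,-0.3],[0.0025,0,0,0,0,0,-0.27],[0.0025,0,0,0,0,0,-0.24],[0.0025,0,0,0,0,0,-0.21],[0.0025,0,0,0,0,0,-0.19],[0.0025,0,0,0,0,0,-0.19],[0.0025,0,0,0,0,0,-0.19]]], squeeze=22)

```text
time_s: 9.1
ee_pos: [0.4671, -0.3558, 0.078]
eef_rot: [3.141, -0.0, 0.29]
force: [-0.4, -1.6, -1.7]
grip_width: 0.0566
grip_force: 10.0
```

```bash
python3 - <<'E'
from h import *
go(.4644,-.355,.078,.29)
t,_=grab('top')
cv2.imwrite('pics/c6.png',cv2.resize(t[210:270,330:390],None,fx=10,fy=10,interpolation=cv2.INTER_CUBIC))
E
```

```text
t 9.1 shift mm [-2.4 -1.6 -0. ] turn [ 0.0002 -0.     -0.0004] tcp [ 0.46713054 -0.35580768  0.07799356] rot [ 3.14141546e+00 -2.63972299e-05  2.89557708e-01] F [-0.38 -1.59 -1.67] M [-0.297  0.297 -0.126] w 0.05656712160345034 gf 10.013590833341368
```

View pics/c6.png

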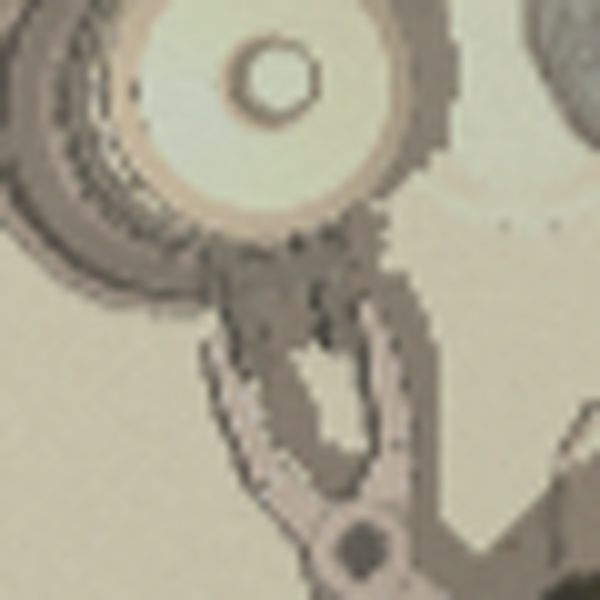

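The jaws have now closed to the ears, with tips at (210,340) and (368,300), about 5 mm past the beads. Continuing to squeeze.

To row units: -1 mm / 600 = -0.0017, -0.8 mm / 600 = -0.0013.

Emit:
arm_command(plan=[[[-0.0003,0,0,0,0,0,-0.18],[-0.0007,0,0,0,0,0,-0.17],[-0.001,0,0,0,0,0,-0.16],[-0.0013,0,0,0,0,0,-0.15],[-0.0017,0,0,0,0,0,-0.14],[-0.0017,0,0,0,0,0,-0.13],[-0.0017,0,0,0,0,0,-0.13],[-0.0017,0,0,0,0,0,-0.13]]])

```text
time_s: 9.95
ee_pos: [0.4661, -0.3559, 0.0779]
eef_rot: [-3.141, 0.0, 0.29]
force: [-3.2, -0.1, -1.7]
grip_width: 0.0536
grip_force: 12.7
```

To row units: -1.2 mm / 600 = -0.002, -1 mm / 600 = -0.0017.

Emit:
arm_command(plan=[[[-0.0005,0,0,0,0,0,-0.12],[-0.001,0,0,0,0,0,-0.11],[-0.0013,0,0,0,0,0,-0.1],[-0.0017,0,0,0,0,0,-0.09],[-0.002,0,0,0,0,0,-0.085],[-0.002,0,0,0,0,0,-0.085]]])

```text
time_s: 10.55
ee_pos: [0.4652, -0.3562, 0.078]
eef_rot: [3.141, -0.0, 0.29]
force: [1.1, 1.4, -1.3]
grip_width: 0.0513
grip_force: 15.3
```

To row units: -0.5 mm / 600 = -0.0008, -0.4 mm / 600 = -0.0007.

Emit:
arm_command(plan=[[[-0.0003,0,0,0,0,0,-0.075],[-0.0007,0,0,0,0,0,-0.065],[-0.0008,0,0,0,0,0,-0.055],[-0.0008,0,0,0,0,0,-0.05],[-0.0008,0,0,0,0,0,-0.05]]], squeeze=24)

```text
time_s: 11.05
ee_pos: [0.4646, -0.3564, 0.078]
eef_rot: [3.142, -0.0, 0.29]
force: [1.4, 2.3, -2.6]
grip_width: 0.0495
grip_force: 17.1
```

Emit:
arm_command(plan=[[[0,0,0,0,0,0,-0.04],[0,0,0,0,0,0,-0.03],[0,0,0,0,0,0,-0.02],[0,0,0,0,0,0,-0.02]]])

```text
time_s: 11.45
ee_pos: [0.4643, -0.3565, 0.0778]
eef_rot: [-3.141, 0.001, 0.29]
force: [-2.8, 1.0, -2.3]
grip_width: 0.0485
grip_force: 19.9
```

To row units: -0.4 mm / 600 = -0.0007, -0.2 mm / 600 = -0.0003.

Emit:
arm_command(plan=[[[-0.0003,0,0,0,0,0,-0.01],[-0.0007,0,0,0,0,0,-0.005],[-0.0007,0,0,0,0,0,0.0],[-0.0007,0,0,0,0,0,0.0]]], squeeze=25)

```text
time_s: 11.85
ee_pos: [0.464, -0.3566, 0.0779]
eef_rot: [-3.141, 0.0, 0.29]
force: [-4.0, 0.4, -1.8]
grip_width: 0.0471
grip_force: 18.0
```

To row units: -0.5 mm / 600 = -0.0008.

Emit:
arm_command(plan=[[[-0.0008,0,0,0,0,0,0.003],[-0.0008,0,0,0,0,0,0.007],[-0.0008,0,0,0,0,0,0.01],[-0.0008,0,0,0,0,0,0.01]]])

```text
time_s: 12.25
ee_pos: [0.4639, -0.3567, 0.078]
eef_rot: [3.141, -0.0, 0.29]
force: [-1.0, 1.6, -1.9]
grip_width: 0.047
grip_force: 11.0
```

The resistance dropped from about 20 N to 11 N, which is the click. I'll open to the carry width and look.

Emit:
arm_command(plan=[[[0,0,0,0,0,0,0.01],[0,0,0,0,0,0,0.01],[0,0,0,0,0,0,-0.04],[0,0,0,0,0,0,-0.09],[0,0,0,0,0,0,-0.15],[0,0,0,0,0,0,-0.2],[0,0,0,0,0,0,-0.25],[0,0,0,0,0,0,-0.28],[0,0,0,0,0,0,-0.31],[0,0,0,0,0,0,-0.31]]], squeeze=20)

```text
time_s: 13.25
ee_pos: [0.4637, -0.3567, 0.0779]
eef_rot: [3.142, 0.0, 0.29]
force: [0.0, -0.7, -2.2]
grip_width: 0.0613
grip_force: 8.0
```

```bash
python3 - <<'E'
from h import *
go(.4644,-.355,.078,.29)
t,_=grab('top')
cv2.imwrite('pics/c7.png',cv2.resize(t[210:270,330:390],None,fx=10,fy=10,interpolation=cv2.INTER_CUBIC))
E
```

```text
t 13.25 shift mm [ 1.1 -1.4 -0.1] turn [ 0.      0.     -0.0002] tcp [ 0.46373517 -0.35670117  0.07794694] rot [3.14157571e+00 1.60425981e-05 2.89814222e-01] F [ 0.04 -0.72 -2.21] M [-0.06   0.148  0.048] w 0.061309028636369986 gf 7.98673689365387
```

View pics/c7.png

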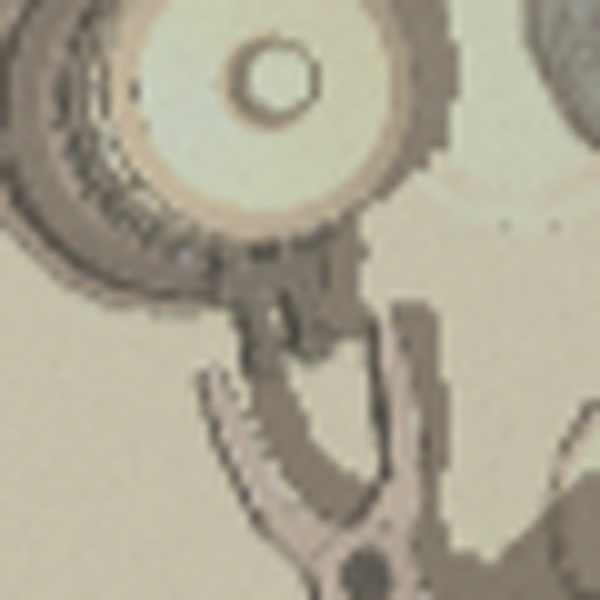

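The ears are now about 12 mm apart, at (262,360) and (315,345), and stay so with the jaws clear: snapped shut. Now I'll retreat.

To row units: -60 mm / 600 = -0.1, -58 mm / 600 = -0.0967.

Emit:
arm_command(plan=[[[-0.0033,0,0,0,0,0,-0.31],[-0.0117,0,0,0,0,0,-0.31],[-0.0233,0,0,0,0,0,-0.31],[-0.0367,0,0,0,0,0,-0.31],[-0.0533,0,0,0,0,0,-0.31],[-0.0717,0,-0.005,0,0,0,-0.31],[-0.0867,0,-0.02,0,0,0,-0.31],[-0.0967,0,-0.0417,0,0,0,-0.31],[-0.1,0,-0.0667,0,0,0,-0.31],[-0.1,0,-0.0867,0,0,0,-0.31],[-0.1,0,-0.0917,0,0,0,-0.31]]])

```text
time_s: 14.4
ee_pos: [0.4067, -0.3744, 0.1351]
eef_rot: [3.139, -0.001, 0.29]
force: [-0.0, 1.1, -1.6]
grip_width: 0.0617
grip_force: 8.0
```

```bash
python3 -c "
from h import *
go(.43,-.17,.13,.2)
go(.535,-.062,.11,.15)"
```

```text
t 14.4 shift mm [  80.7 -189.3    4.7] turn [ 0.0026 -0.0016  0.0897] tcp [ 0.40669308 -0.37442082  0.1351301 ] rot [ 3.13889373e+00 -1.42999377e-03  2.89723671e-01] F [-0.04  1.09 -1.57] M [ 0.021  0.133 -0.016] w 0.06167250779489749 gf 7.975987941026688
t 14.4 shift mm [ 212.2 -262.8   24.7] turn [ 0.0026 -0.0016  0.1397] tcp [ 0.40669308 -0.37442082  0.1351301 ] rot [ 3.13889373e+00 -1.42999377e-03  2.89723671e-01] F [-0.04  1.09 -1.57] M [ 0.021  0.133 -0.016] w 0.06167250779489749 gf 7.975987941026688
```

To row units: -263 mm / 600 = -0.4383, 212 mm / 600 = 0.3533, 0.139 rad / 6.2832 = 0.0221.

Emit:
arm_command(plan=[[[0.005,-0.02,0,0,0,0.0008,-0.31],[0.0167,-0.0633,0,0,0,0.0024,-0.31],[0.0333,-0.12,0,0,0,0.0048,-0.31],[0.06,-0.1833,0,0,0,0.008,-0.31],[0.0967,-0.25,0.0033,0,0,0.0111,-0.31],[0.135,-0.315,0.0067,0,0,0.0143,-0.31],[0.1867,-0.3667,0.0133,0,0,0.0167,-0.31],[0.2433,-0.4033,0.02,0,0,0.0191,-0.31],[0.2967,-0.425,0.03,0,0,0.021,-0.31],[0.3333,-0.435,0.0367,0,0,0.0221,-0.31],[0.35,-0.4383,0.0417,0,0,0.0221,-0.31],[0.3533,-0.4383,0.0417,0,0,0.0221,-0.31]]])

```text
time_s: 15.6
ee_pos: [0.5339, -0.0605, 0.107]
eef_rot: [-3.141, 0.002, 0.152]
force: [-0.2, 0.4, -1.7]
grip_width: 0.0621
grip_force: 8.0
```

```bash
python3 - <<'E'
from h import *
go(.535,-.062,.0115,.15)
o=ctrl.get_obs();tcp=o['ee_pos'];yw=o['eef_rot'][2]
for k in('top','side'):
    p,d=grab(k);C=cloud(k,d);q=C-tcp;a=q[...,0]*np.cos(yw)+q[...,1]*np.sin(yw);b=-q[...,0]*np.sin(yw)+q[...,1]*np.cos(yw);z=C[...,2]-tcp[2]
    m=(z>-.01)&(z<.03)&(a>.03)&(a<.125)&(abs(b)<.04)
    for x in np.arange(.035,.12,.01):
        s=m&(abs(a-x)<.005)
        if s.sum()>2: print(k,round(x*1000),s.sum(),'lat',np.round([b[s].min()*1000,b[s].max()*1000],1),'z',(np.percentile(z[s],[10,50,90])*1000).round(1))
E
```

```text
t 15.6 shift mm [ 1.   1.7 95.5] turn [-0.0006  0.0017  0.002 ] tcp [ 0.53387654 -0.06047613  0.10695306] rot [-3.14103544e+00  1.68271980e-03  1.52037675e-01] F [-0.21  0.43 -1.73] M [-0.016  0.2    0.071] w 0.06205491230992514 gf 7.978756874799728
top 35 38 lat [-23.2  11.2] z [11.5 13.9 15.7]
top 45 61 lat [-16.5  15.6] z [10.6 14.2 16.9]
top 55 49 lat [-10.7  11.2] z [12.6 15.6 17.8]
top 65 62 lat [-16.   16.1] z [11.7 14.3 16.6]
top 75 43 lat [-19.   19.5] z [10.4 14.3 15.8]
top 85 40 lat [-20.5  20.7] z [ 9.6 14.1 16.7]
top 95 34 lat [-20.9  21.9] z [ 6.4 14.2 16.9]
top 105 17 lat [-20.6  22.1] z [10.1 14.9 18.4]
side 35 94 lat [-21.8  24.9] z [ 5.7 14.9 16.4]
side 45 79 lat [-15.6  21. ] z [ 7.2 15.7 17.3]
side 55 64 lat [-8.4 13.1] z [ 5.  16.5 18.8]
side 65 71 lat [-13.   17.7] z [ 7.2 15.6 17.8]
side 75 80 lat [-18.   22.8] z [ 4.8 14.2 16.6]
side 85 75 lat [-17.2  23.9] z [ 3.9 12.4 17.3]
side 95 78 lat [-19.6  24.5] z [ 4.5 12.4 17.1]
side 105 55 lat [-19.3  24.5] z [ 3.5 11.4 17.3]
```

To row units: 95.5 mm / 600 = 0.1592, 95 mm / 600 = 0.1583.

Emit:
arm_command(plan=[[[0.0008,0.0017,0.025,0,0,0,-0.31],[0.0017,0.0025,0.0583,0,0,0,-0.31],[0.0017,0.0025,0.0917,0,0,0,-0.31],[0.0017,0.0025,0.12,0,0,0,-0.31],[0.0017,0.0025,0.1383,0,0,0,-0.31],[0.0017,0.0025,0.1483,0,0,0,-0.31],[0.0017,0.0025,0.1533,0,0,0,-0.31],[0.0017,0.0025,0.1567,0,0,0,-0.31],[0.0017,0.0025,0.1583,0,0,0,-0.31],[0.0017,0.0025,0.1592,0,0,0,-0.31],[0.0017,0.0025,0.1592,0,0,0,-0.31]]])

```text
time_s: 16.8
ee_pos: [0.5356, -0.0626, 0.0127]
eef_rot: [3.141, -0.0, 0.151]
force: [-0.3, -0.4, -2.4]
grip_width: 0.0616
grip_force: 8.0
```

To row units: 2 mm / 600 = 0.0033, 1.5 mm / 600 = 0.0025.

Emit:
arm_command(plan=[[[0,0,0.0017,0,0,0,-0.31],[0,0,0.0025,0,0,0,-0.31],[0,0,0.0033,0,0,0,-0.31],[0,0,0.0033,0,0,0,-0.31]]])

```text
time_s: 17.2
ee_pos: [0.5354, -0.0625, 0.0104]
eef_rot: [-3.142, 0.0, 0.151]
force: [-0.2, 0.1, -1.8]
grip_width: 0.0615
grip_force: 8.0
```

To row units: 1 mm / 600 = 0.0017, 0.5 mm / 600 = 0.0008.

Emit:
arm_command(plan=[[[0,0,0.0008,0,0,0,-0.31],[0,0,0.0017,0,0,0,-0.31],[0,0,0.0017,0,0,0,-0.31]]])

```text
time_s: 17.5
ee_pos: [0.5356, -0.0625, 0.0101]
eef_rot: [3.141, -0.0, 0.151]
force: [-4.1, 0.4, 8.1]
grip_width: 0.0617
grip_force: 7.9
```

On the floor. Releasing gently.

To row units: -0.5 mm / 600 = -0.0008, -0.3 mm / 600 = -0.0005.

Emit:
arm_command(plan=[[[0,0,-0.0005,0,0,0,-0.36],[0,0,-0.0008,0,0,0,-0.42],[0,0,-0.0008,0,0,0,-0.5],[0,0,-0.0008,0,0,0,-0.58],[0,0,-0.0008,0,0,0,-0.66],[0,0,-0.0008,0,0,0,-0.66],[0,0,-0.0008,0,0,0,-0.66]]])

```text
time_s: 18.2
ee_pos: [0.5354, -0.0626, 0.0099]
eef_rot: [-3.142, 0.0, 0.151]
force: [0.1, 1.1, 0.7]
grip_width: 0.0778
grip_force: 0.0
```

To row units: -170 mm / 600 = -0.2833, -160 mm / 600 = -0.2667.

Emit:
arm_command(plan=[[[0,0,-0.0067,0,0,0,-0.66],[0,0,-0.0167,0,0,0,-0.66],[0,0,-0.0333,0,0,0,-0.66],[0,0,-0.0667,0,0,0,-0.66],[0,0,-0.1083,0,0,0,-0.66],[0,0,-0.15,0,0,0,-0.66],[0,0,-0.1917,0,0,0,-0.66],[0,0,-0.2333,0,0,0,-0.66],[-0.05,0,-0.2667,0,0,0,-0.66],[-0.1,0,-0.2833,0,0,0,-0.66],[-0.1333,0,-0.2833,0,0,0,-0.66],[-0.1333,0,-0.2833,0,0,0,-0.66]]])

```text
time_s: 19.4
ee_pos: [0.4551, -0.0748, 0.1813]
eef_rot: [3.141, -0.002, 0.15]
force: [0.3, -0.3, -0.3]
grip_width: 0.0782
grip_force: 0.0
```

```bash
python3 - <<'E'
from h import *
go(.4,-.06,.2,.15)
t,_=grab('top');s,_=grab('side')
w=np.zeros((600,800,3),np.uint8)
a=cv2.resize(t[170:310,190:285],None,fx=4,fy=4,interpolation=cv2.INTER_CUBIC);w[:560,:380]=cv2.convertScaleAbs(a,alpha=1.6,beta=20)
b=cv2.resize(s[220:325,225:330],None,fx=4,fy=4,interpolation=cv2.INTER_CUBIC);w[:420,380:]=cv2.convertScaleAbs(b,alpha=1.4,beta=0)
b=cv2.resize(t[225:255,340:380],None,fx=6,fy=6,interpolation=cv2.INTER_CUBIC);w[420:,380:620]=b
cv2.imwrite('pics/c8.png',w)
C=cloud('top',np.load('top.npz')['d']);m=(C[...,2]>.016)&(C[...,2]<.06)&(C[...,0]>.56)&(C[...,0]<.66)&(abs(C[...,1]+.05)<.045)
for x in np.arange(.565,.65,.012):
    k=m&(abs(C[...,0]-x)<.006)
    if k.any(): print(round(x,3),k.sum(),C[k][:,1].min(),C[k][:,1].max(),np.median(C[k][:,2]))
E
```

```text
t 19.4 shift mm [-52.3 -22.9 -18.8] turn [ 0.0007 -0.0015  0.0001] tcp [ 0.4551339  -0.07482503  0.18130619] rot [ 3.14088537e+00 -1.52070080e-03  1.50070452e-01] F [ 0.26 -0.3  -0.27] M [-0.039  0.106 -0.036] w 0.07823670658186262 gf 0.0
0.565 66 -0.09340538733166315 -0.03520551936978389 0.024576686017356297
0.577 69 -0.07892918366610223 -0.03959463769660383 0.02493424515643694
0.589 58 -0.06724969890085666 -0.03918031237622238 0.025378584171815044
0.601 61 -0.06921611365391343 -0.03201155784101617 0.025268970720259132
0.613 39 -0.07139045658979051 -0.02694761870856166 0.025724066166306736
0.625 30 -0.07129571630529494 -0.024283950107576058 0.02523509618292985
0.637 16 -0.07081610595930844 -0.024467809172578875 0.024143447300131182
```

View pics/c8.png

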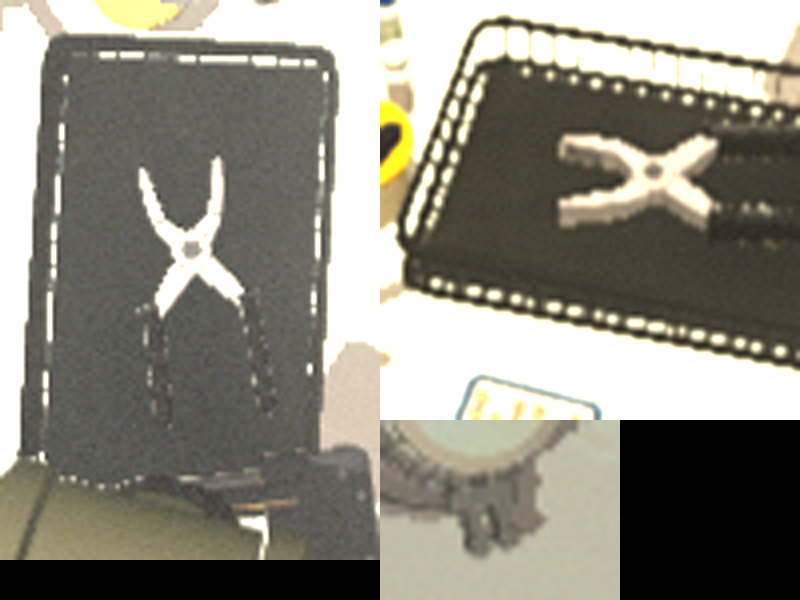

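The pliers lie flat in the tray with the pivot at crop (192,248). The clamp ears are together at (475,545) and (508,540), and the gripper is clear.

```bash
python3 -c "
from station import ctrl
print(ctrl.hand_in())"
```

```text
the job is handed in; nothing more can be done
None
```

I snapped the clamp shut, laid the pliers flat back in the tray and handed the job in at about 19.5 s; the hand-in returned no verdict, but the last pictures showed the ears closed and the gripper clear.

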